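# Bring the free vacuum branch into service

### The arm

A 7-joint arm with a two-finger parallel gripper is mounted at the origin on the work surface. World frame = base frame: x ahead of the robot, y to its left, z up, the work surface at z = 0. Lengths are in m, angles in degrees, forces in N, time in s.
With the tool pointing down it reaches from about 0.425 to 0.875 m from the base axis. Payload 4.7 kg.
Tool frame: the origin (TCP) lies at the very end of the fingers, on their centre line; the grasp point (between the pads) lies 19 mm behind it (env.grip_point_offset is the distance from the TCP to the grasp point, in m); z points along the fingers, y is the line along which they close (so a half turn about z gives the same grasp; the last joint's range is limited). The gripper opens to 87 mm and grips with 3 to 60 N. Pads are 19 mm wide; open, the fingers measure 117 mm over their backs; the gripper's body (75 mm by 190 mm) begins 51 mm behind the grasp point.
Start: joints at [71.454, 18.392, -4.016, 83.108, 1.295, 78.541, -3.26], TCP at [0.215, -0.613, 0.223] pointing down, gripper open.
Joint ranges: [-163.93, 163.93], [-17.29, 119.83], [-79.2, 71.16], [3.27, 140.29], [-89.18, 269.18], [5.43, 117.66], [-154.24, 154.24]. Speed limits (degrees/s): [147.25, 147.25, 180, 180, 180, 180, 180].

### API

Orientations are given as [roll, pitch, yaw] about the fixed x, y, z axes, in that order (R = Rz(yaw) Ry(pitch) Rx(roll)).
In Python, from cell import env gives the robot as it stands.
- The arm moves only by the tool jog_arm, never from a script. Its argument "motion" is a list of rows, each an object of numbers: "x", "y", "z": the shift along the tool's x, y, z in cm; "ax", "ay", "az": the turn, a rotation vector about the tool's x, y, z in degrees. In form: [{"x": .., "y": .., "z": .., "ax": .., "ay": .., "az": ..}, ...]. A call has exactly 5 rows; each row shifts and turns the commanded pose from where the row before left it, along the tool's axes as they then stand; what a row does not reach is not made up. A row lasts 1/10 s, in which the tool goes at most 50 mm and 8.59 degrees, less where a joint would pass 70% of its speed; a pose out of reach is approached as far as the arm can. A call is refused whole if a number of a shift passes 5 or a number of a turn 8.59, either way. A call with a gripper value outside its range is refused whole. "claw" is the gripper command: -1 is shut, 1 is fully open, values between are in proportion, set as the call begins (left out, the last holds). The fingers move at their own pace and stop on an object; "squeeze" is the grip in N (left out, the last holds). Time passes only in rows, so rows that do not move let the fingers close, or fill a call up. It gives the time, the measured TCP pose, the force, the opening and the grip force at its end, in the units of the state.
- env.get_obs(): the state, without advancing time (a new reading comes with each control period).
- env.read_camera(name): name is "scene" or "side" or "wrist"; returns the picture (420x560x3 uint8, red, green, blue); there is no depth.
- env.camera_params(name): a dict with "fx", "fy", "cx", "cy" (pixels), "extrinsics" (4x4, takes a point from world to camera coordinates). Camera axes: x right, y up, looking along -z (the intrinsics and any distortion apply to the point x, -y, -z); pixel columns grow to the right and rows downward; lengths in m; the calibration is good to about 2 mm. A picture is of the moment at which its call begins: read the wrist's pose just before it. camera_params takes no time and is no camera call; for the wrist camera it gives the pose at the moment of the call.
- env.sign_off(): hands the job in; it is judged then, once.
The state is a dict: "time_s": time; "qpos": joint angles; "joint_velocities": joint speeds; "effort": joint torques, N m; "tool_pos": TCP position; "tool_rot": TCP orientation; "force": force on the tool from outside, world axes, zero at the start; "wrist_torque": the same for the moment, N m; "grip_width": finger opening in m; "grasp_force": force on a finger pad.
Only numpy, scipy, OpenCV 4.12 (cv2) and the standard library are available. Lean on these libraries where they do the work, as an engineer would, in place of code of your own. Each camera call takes 0.05 s, during which the arm holds its last target. There are 200 camera calls.

### The job

Two branches of the vacuum manifold are out of service, each with a yellow striped marker on its pad. Bring the third branch into service: first stand the green marker on its pad, pushed home flush into both faces of the black corner stop and let go, then turn that branch's blue handle fully open to its stop, and last throw the pump switch fully over to on. Do not disturb the yellow markers, the valves of their branches, the beaker or the wash bottle.

Things in the scene. Friction and masses are not known exactly. Their poses are not given: they have to be found in the camera images.
- manifold: Fixed vacuum manifold: aluminium base plate 250 mm (x) by 390 mm (y), 12 mm thick, a steel header pipe along its far edge and three branch pipes running from it towards the robot, 120 mm apart. Origin: centre of the plate's underside on the bench; x points from the front edge to the header, y to the left branch. Branch pipes are centred 33 mm above the bench (top at 41 mm, valve bodies to 50 mm); a dial gauge on the header reaches 59 mm.
- green_marker: Loose green in-service marker, steel foot, 100 to 210 g: foot 40 mm (its x) by 50 mm (its y) by 12 mm high, upright plate 10 mm thick (x), 44 mm wide (y), top at 80 mm. Origin: centre of the underside; z up. Both faces look the same, so half a turn makes no difference. It starts standing on the bench to one side of the manifold.
- yellow_a: Loose yellow out-of-service marker with black stripes, standing on the pad of a branch that must not be used; foot 40 mm (its x) by 50 mm (its y) by 12 mm high, upright plate 10 mm thick (x), 44 mm wide (y), top at 80 mm. Origin: centre of the underside; z up. Both faces look the same, so half a turn makes no difference.
- yellow_b: A second yellow striped out-of-service marker, the same as the first, on another branch's pad.
- pump_switch (a joint): Pump switch lever: 0 leans towards its box's front (-x of the box), off; 1.0 is leaned fully the other way, on. It stays where it is left; about 1 N at the ball moves it. It starts anywhere from 0 to 0.15.
- pump_switch_base: Grey switch box of the pump, fixed, 70 mm (x) by 50 mm (y) by 25 mm high, on the bench to one side of the manifold. Origin: centre of its underside. The lever's axis is along the box's y, 22 mm above the bench over the origin.
- pump_switch_tip (a point): Centre of the red ball (26 mm across) on the end of the pump lever, 80 mm from the lever's axis; at off it is 38 mm towards -x of the box and 92 mm above the bench, at on 38 mm towards +x at the same height. The rod is 10 mm thick.
- beaker: Bystander: glass beaker 64 mm across, 80 mm high. Origin: centre of the underside.
- wash_bottle: Bystander: white wash bottle with blue band, yellow cap and spout, 58 mm across, 131 mm high to the cap and 168 mm to the spout. Origin: centre of the underside.
- pad_left (a point): White pad in front of the left (+y of the manifold) branch, with the manifold's axes: the point on the plate's top (12 mm above the bench) where the centre of a marker's underside lies when its foot is home in the black corner stop. The stop is an L of two lips 4 mm thick and 12 mm high above the plate: one behind the foot (+x face at 20 mm from this point), one at its left (+y face at 25 mm).
- valve_left (a joint): Blue lever handle of the left (+y of the manifold) branch's quarter-turn valve. 0: shut, the handle points to +y of the manifold, across the pipe; it turns counter-clockwise from above to 1.571: fully open, against its stop, the handle points to -x of the manifold along the pipe. Friction 0.15 N m, it stays where it is left. Starts between 0 and 0.2.
- valve_left_axis (a point): On the turning axis of the left (+y of the manifold) branch's valve, at mid-height of its handle (86 mm above the bench), 115 mm behind the pad point.
- valve_left_grip (a point): On the handle of the left (+y of the manifold) branch's valve, 45 mm from the axis; the handle is a bar 12 mm wide and 16 mm high (78 to 94 mm above the bench) ending 66 mm from the axis. This frame turns with the handle: its y points along it, outward.
- pad_mid (a point): White pad in front of the middle branch, with the manifold's axes: the point on the plate's top (12 mm above the bench) where the centre of a marker's underside lies when its foot is home in the black corner stop. The stop is an L of two lips 4 mm thick and 12 mm high above the plate: one behind the foot (+x face at 20 mm from this point), one at its left (+y face at 25 mm).
- valve_mid (a joint): Blue lever handle of the middle branch's quarter-turn valve. 0: shut, the handle points to +y of the manifold, across the pipe; it turns counter-clockwise from above to 1.571: fully open, against its stop, the handle points to -x of the manifold along the pipe. Friction 0.15 N m, it stays where it is left. Starts between 0 and 0.2.
- valve_mid_axis (a point): On the turning axis of the middle branch's valve, at mid-height of its handle (86 mm above the bench), 115 mm behind the pad point.
- valve_mid_grip (a point): On the handle of the middle branch's valve, 45 mm from the axis; the handle is a bar 12 mm wide and 16 mm high (78 to 94 mm above the bench) ending 66 mm from the axis. This frame turns with the handle: its y points along it, outward.
- pad_right (a point): White pad in front of the right (-y of the manifold) branch, with the manifold's axes: the point on the plate's top (12 mm above the bench) where the centre of a marker's underside lies when its foot is home in the black corner stop. The stop is an L of two lips 4 mm thick and 12 mm high above the plate: one behind the foot (+x face at 20 mm from this point), one at its left (+y face at 25 mm).
- valve_right (a joint): Blue lever handle of the right (-y of the manifold) branch's quarter-turn valve. 0: shut, the handle points to +y of the manifold, across the pipe; it turns counter-clockwise from above to 1.571: fully open, against its stop, the handle points to -x of the manifold along the pipe. Friction 0.15 N m, it stays where it is left. Starts between 0 and 0.2.
- valve_right_axis (a point): On the turning axis of the right (-y of the manifold) branch's valve, at mid-height of its handle (86 mm above the bench), 115 mm behind the pad point.
- valve_right_grip (a point): On the handle of the right (-y of the manifold) branch's valve, 45 mm from the axis; the handle is a bar 12 mm wide and 16 mm high (78 to 94 mm above the bench) ending 66 mm from the axis. This frame turns with the handle: its y points along it, outward.
There are look-alikes about, which are no part of the job. Leave any pink look-alike of the pump_switch_base alone.

How it is judged (in metres and radians):
On the way, in this order (a step that is already met when the one before it is completed fails the run):
1. the green marker stands home in the corner stop of the branch without a yellow marker, released, its valve not yet open and the pump still off (((horizontal distance between each of yellow_a, yellow_b and pad_left above 0.06 m and x of green_marker in the frame of pad_left between -0.003 and 0.003 m and y of green_marker in the frame of pad_left between -0.003 and 0.003 m and z of green_marker in the frame of pad_left below 0.003 m and angle between the x axis of green_marker and the x axis of manifold, either way round below 0.06 rad and angle between green_marker's own z axis and vertical below 0.06 rad and value of joint valve_left below 0.5 rad) or (horizontal distance between each of yellow_a, yellow_b and pad_mid above 0.06 m and x of green_marker in the frame of pad_mid between -0.003 and 0.003 m and y of green_marker in the frame of pad_mid between -0.003 and 0.003 m and z of green_marker in the frame of pad_mid below 0.003 m and angle between the x axis of green_marker and the x axis of manifold, either way round below 0.06 rad and angle between green_marker's own z axis and vertical below 0.06 rad and value of joint valve_mid below 0.5 rad) or (horizontal distance between each of yellow_a, yellow_b and pad_right above 0.06 m and x of green_marker in the frame of pad_right between -0.003 and 0.003 m and y of green_marker in the frame of pad_right between -0.003 and 0.003 m and z of green_marker in the frame of pad_right below 0.003 m and angle between the x axis of green_marker and the x axis of manifold, either way round below 0.06 rad and angle between green_marker's own z axis and vertical below 0.06 rad and value of joint valve_right below 0.5 rad)) and contact force between the fingers and green_marker below 0.05 N and linear speed of green_marker below 0.01 m/s and value of joint pump_switch below 0.35 rad), for 0.2 s.
2. that branch's valve is fully open, the marker still home, the pump still off (((horizontal distance between each of yellow_a, yellow_b and pad_left above 0.06 m and x of green_marker in the frame of pad_left between -0.003 and 0.003 m and y of green_marker in the frame of pad_left between -0.003 and 0.003 m and z of green_marker in the frame of pad_left below 0.003 m and angle between the x axis of green_marker and the x axis of manifold, either way round below 0.06 rad and angle between green_marker's own z axis and vertical below 0.06 rad and value of joint valve_left above 1.47 rad) or (horizontal distance between each of yellow_a, yellow_b and pad_mid above 0.06 m and x of green_marker in the frame of pad_mid between -0.003 and 0.003 m and y of green_marker in the frame of pad_mid between -0.003 and 0.003 m and z of green_marker in the frame of pad_mid below 0.003 m and angle between the x axis of green_marker and the x axis of manifold, either way round below 0.06 rad and angle between green_marker's own z axis and vertical below 0.06 rad and value of joint valve_mid above 1.47 rad) or (horizontal distance between each of yellow_a, yellow_b and pad_right above 0.06 m and x of green_marker in the frame of pad_right between -0.003 and 0.003 m and y of green_marker in the frame of pad_right between -0.003 and 0.003 m and z of green_marker in the frame of pad_right below 0.003 m and angle between the x axis of green_marker and the x axis of manifold, either way round below 0.06 rad and angle between green_marker's own z axis and vertical below 0.06 rad and value of joint valve_right above 1.47 rad)) and value of joint pump_switch below 0.35 rad), for 0.2 s.
3. the pump switch is thrown fully over to on (value of joint pump_switch above 0.9 rad), for 0.2 s.
At the end, for the whole second after the job is handed in: Green marker upright, released, at rest on the pad without a yellow marker, within 3 mm of home at both faces of its corner stop and square within 0.06 rad; that branch's valve beyond 1.47 rad, the others below 0.32; pump lever beyond 0.9 rad (((horizontal distance between each of yellow_a, yellow_b and pad_left above 0.06 m and x of green_marker in the frame of pad_left between -0.003 and 0.003 m and y of green_marker in the frame of pad_left between -0.003 and 0.003 m and z of green_marker in the frame of pad_left below 0.003 m and angle between the x axis of green_marker and the x axis of manifold, either way round below 0.06 rad and angle between green_marker's own z axis and vertical below 0.06 rad and value of joint valve_left above 1.47 rad and value of joint each of valve_mid, valve_right below 0.32 rad) or (horizontal distance between each of yellow_a, yellow_b and pad_mid above 0.06 m and x of green_marker in the frame of pad_mid between -0.003 and 0.003 m and y of green_marker in the frame of pad_mid between -0.003 and 0.003 m and z of green_marker in the frame of pad_mid below 0.003 m and angle between the x axis of green_marker and the x axis of manifold, either way round below 0.06 rad and angle between green_marker's own z axis and vertical below 0.06 rad and value of joint valve_mid above 1.47 rad and value of joint each of valve_left, valve_right below 0.32 rad) or (horizontal distance between each of yellow_a, yellow_b and pad_right above 0.06 m and x of green_marker in the frame of pad_right between -0.003 and 0.003 m and y of green_marker in the frame of pad_right between -0.003 and 0.003 m and z of green_marker in the frame of pad_right below 0.003 m and angle between the x axis of green_marker and the x axis of manifold, either way round below 0.06 rad and angle between green_marker's own z axis and vertical below 0.06 rad and value of joint valve_right above 1.47 rad and value of joint each of valve_left, valve_mid below 0.32 rad)) and value of joint pump_switch above 0.9 rad and contact force between the fingers and green_marker below 0.05 N and linear speed of green_marker below 0.01 m/s); the robot touches nothing.
It fails at once if a yellow marker is shifted by more than 8 mm or tipped (distance of any of yellow_a, yellow_b from where it was at the start of the episode above 0.008 m or angle between any of yellow_a, yellow_b's own z axis and vertical above 0.2 rad).
It fails at once if the valve of a branch with a yellow marker is turned (its handle moves more than 5 mm, 45 mm from the axis) ((horizontal distance between yellow_a and pad_left below 0.04 m and distance of valve_left_grip from where it was at the start of the episode above 0.005 m) or (horizontal distance between yellow_b and pad_left below 0.04 m and distance of valve_left_grip from where it was at the start of the episode above 0.005 m) or (horizontal distance between yellow_a and pad_mid below 0.04 m and distance of valve_mid_grip from where it was at the start of the episode above 0.005 m) or (horizontal distance between yellow_b and pad_mid below 0.04 m and distance of valve_mid_grip from where it was at the start of the episode above 0.005 m) or (horizontal distance between yellow_a and pad_right below 0.04 m and distance of valve_right_grip from where it was at the start of the episode above 0.005 m) or (horizontal distance between yellow_b and pad_right below 0.04 m and distance of valve_right_grip from where it was at the start of the episode above 0.005 m)).
It fails at once if the beaker or the wash bottle is shifted by more than 15 mm or tipped (distance of any of beaker, wash_bottle from where it was at the start of the episode above 0.015 m or angle between any of beaker, wash_bottle's own z axis and vertical above 0.2 rad).
It also fails if it takes over 67 s, if anything falls off the work surface, if the arm or the gripper's body presses on something with over 40 N, if the wrist force passes 120 N, or if a joint passes its speed limit or range.

## Working session

There is one attempt and no reset: what is moved stays moved. The work goes in short steps, Python scripts to look and compute and a tool call to move; the robot and the scene stay as the last step left them, time stands still between calls to the robot, and variables do not carry over. Pictures are saved under pics/ and viewed, at most 10 in all, crops included, and the job is handed in when it is done.

Besides the shell and the picture viewer there is one more tool, called after "Call:" as name(argument=value, ...), one argument or row to a line, values as JSON. jog_arm: Moves the arm, as the interface text tells. Its arguments: {"type":"object","properties":{"motion":{"type":"array"},"claw":{"type":"number"},"squeeze":{"type":"number"}},"required":["motion"]}

```bash
mkdir -p pics; ls; python3 - <<'E'
from cell import env
import cv2
for n in ["scene","side"]:
    im=env.read_camera(n); cv2.imwrite(f"pics/{n}0.png",im[:,:,::-1])
    p=env.camera_params(n); print(n,{k:(v.tolist() if hasattr(v,'tolist') else v) for k,v in p.items()})
print(env.get_obs())
E
```

```text
pics
scene {'fx': 379.33123101459756, 'fy': 379.33123101459756, 'cx': 279.5946004273268, 'cy': 208.98463664113308, 'extrinsics': [[0.2641829776312697, 0.9644724097316628, 0.000570259831235274, -0.10578412071725986], [-0.6027003283219395, 0.16462669771298352, 0.780801104405433, 0.25460150174401275], [0.752967242694197, -0.20661805648712542, 0.6247794092021445, -1.5867994638642682], [0.0, 0.0, 0.0, 1.0]]}
side {'fx': 396.8726196033164, 'fy': 396.8726196033164, 'cx': 278.63407085616933, 'cy': 210.9526460853205, 'extrinsics': [[-0.8417684641232261, -0.5397530334383785, -0.0096185082883782, 0.4248629432118904], [0.40068864643908025, -0.6366331689861933, 0.6588981839111522, -0.2733506644095524], [-0.36176575490563334, 0.5507856852176403, 0.7521706372472216, -0.8703073702659836], [0.0, 0.0, 0.0, 1.0]]}
{'time_s': 0.1, 'qpos': array([71.45276994, 18.43331843, -4.01629692, 83.16944466,  1.29544013,
       78.54506221, -3.26012814]), 'joint_velocities': array([-0.04658949, -0.19467015, -0.01193039, -0.21938255,  0.0516777 ,
        0.02796931, -0.06238989]), 'effort': array([ 1.41932554e-05, -4.92571127e+01, -4.05706661e-01, -3.13399887e+01,
       -6.41513988e-02,  3.95014929e-02,  9.19560262e-05]), 'tool_pos': array([ 0.21520382, -0.61277474,  0.22157455]), 'tool_rot': array([-1.79897444e+02,  5.99068602e-03,  1.93575499e+01]), 'force': array([ 0.72214979, -0.56348546, -0.25612607]), 'wrist_torque': array([-0.04483932,  0.03478865, -0.0593306 ]), 'grasp_force': 0.0, 'grip_width': 0.08719050131601412}
```

View pics/scene0.png

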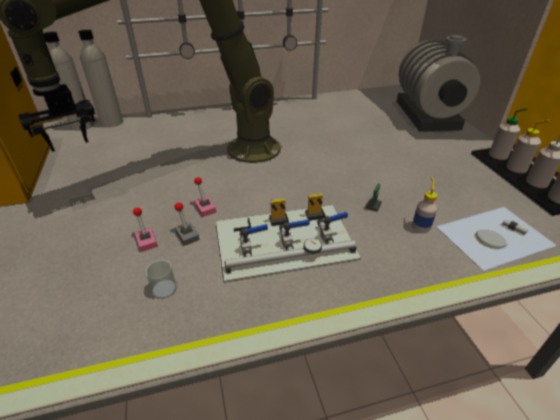

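View pics/side0.png

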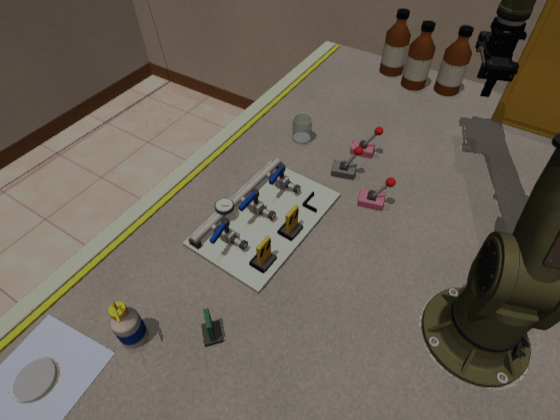

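Scene view: the yellow markers stand at (278,211) and (315,206), on the mid and left pads. The free pad, with the black L, is on the right branch (~(241,226) scene, (309,201) side), and the green marker is at (374,197) scene, (210,328) side. There are three switches: pink (145,236), pink (204,205) and grey (186,232). The grey one fits the description. I'll enlarge both views to confirm it and measure.

```bash
python3 - <<'E'
import cv2
a=cv2.imread("pics/scene0.png")[165:285,125:395]; b=cv2.imread("pics/side0.png")[120:355,175:405]
a=cv2.convertScaleAbs(cv2.resize(a,None,fx=2.96,fy=2.96,interpolation=cv2.INTER_CUBIC),alpha=1.6)
b=cv2.convertScaleAbs(cv2.resize(b,None,fx=2.55,fy=2.55,interpolation=cv2.INTER_CUBIC),alpha=1.6)
cv2.imwrite("pics/sc1.png",a);cv2.imwrite("pics/si1.png",b);print(a.shape,b.shape)
E
```

```text
(355, 799, 3) (599, 586, 3)
```

View pics/sc1.png

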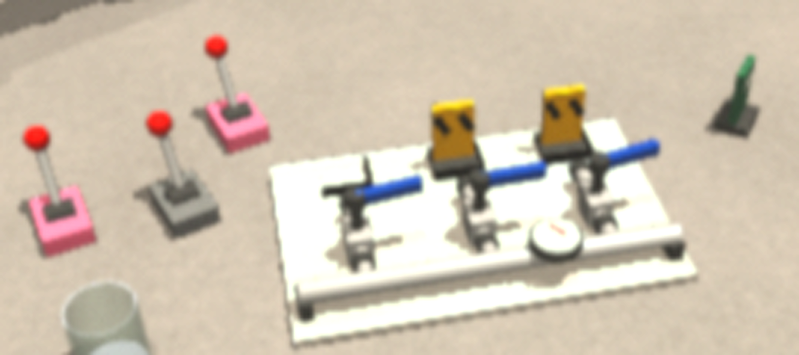

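View pics/si1.png

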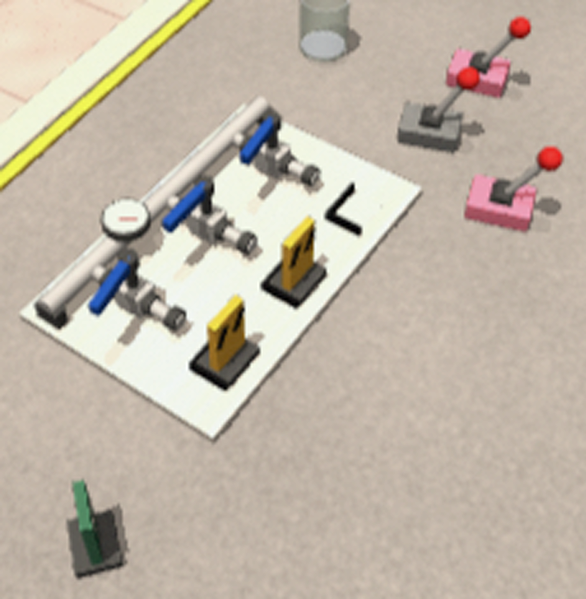

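Confirmed: the grey box is at sc1 (182,200) and si1 (430,125), with its ball at (160,123) and (468,77). The other two switches are pink. The free pad is the right branch. Now I'll fit the poses.

```bash
cat > h.py <<'E'
import numpy as np
from scipy.optimize import least_squares
from cell import env
def proj(P,p):
    c=p["extrinsics"]@np.r_[P,1]; x,y,z=c[0],-c[1],-c[2]
    return np.array([p["fx"]*x/z+p["cx"],p["fy"]*y/z+p["cy"]])
def ray(uv,p,z):
    E=np.array(p["extrinsics"]);R=E[:3,:3];o=-R.T@E[:3,3]
    d=R.T@np.array([(uv[0]-p["cx"])/p["fx"],-(uv[1]-p["cy"])/p["fy"],-1]); return o+d*(z-o[2])/d[2]
def tri(obs):
    f=lambda P:np.concatenate([proj(P,p)-uv for uv,p in obs]); r=least_squares(f,[.6,0,.05]);return r.x,r.fun
def fit(model,obs,x0):
    "pose x,y,yaw(rad); model local pts; obs list of (idx,uv,p)"
    def f(q):
        c,s=np.cos(q[2]),np.sin(q[2]);out=[]
        for m,uv,p in obs:
            out.append(proj([q[0]+c*m[0]-s*m[1],q[1]+s*m[0]+c*m[1],m[2]],p)-uv)
        return np.concatenate(out)
    r=least_squares(f,x0,loss='soft_l1');return r.x,f(r.x).reshape(-1,2)
def loc(q,m):
    c,s=np.cos(q[2]),np.sin(q[2]);return np.array([q[0]+c*m[0]-s*m[1],q[1]+s*m[0]+c*m[1],m[2]])
E
python3 - <<'E'
from h import *
S=env.camera_params("scene");D=env.camera_params("side")
s=lambda u,v:np.array([125+(u+.5)/2.96-.5,165+(v+.5)/2.96-.5]); d=lambda u,v:np.array([175+(u+.5)/2.55-.5,120+(v+.5)/2.55-.5])
X,Y=.125,.195
o=[((-X,-Y,.012),s(271,166),S),((-X,Y,.012),s(617,121),S),((X,Y,.012),s(694,270),S),((X,-Y,.006),s(294,340),S),
((-X,-Y,.012),d(421,189),D),((-X,Y,.012),d(213,437),D),((X,Y,.012),d(22,314),D)]
q,r=fit(None,o,[.6,0,0]);print("man",q,np.degrees(q[2]));print(r.round(1).tolist())
print("ball",tri([(s(160,123),S),(d(468,77),D)]))
print("boxtop side",ray(d(430,118),D,.025),"scene",ray(s(182,196),S,.025))
for n,uv in [("L",(405,104)),("top",(415,102)),("TR",(462,118)),("BR",(457,137))]: print(n,ray(d(*uv),D,.025))
print("green top", tri([(s(748,60),S),(d(79,485),D)]), "foot",ray(d(97,540),D,.012),ray(s(737,117),S,.012))
for uv in [(68,519),(120,506),(125,549),(76,570)]: print(ray(d(*uv),D,.012))
o=env.get_obs();W=env.camera_params("wrist");E=W["extrinsics"];print("wristcam pos",-E[:3,:3].T@E[:3,3],"view",-E[2,:3],"right",E[0,:3],W["fx"],W["cx"],W["cy"],o["tool_pos"])
E
```

```text
man [ 0.56946673 -0.03295124 -0.05005094] -2.867707685054404
[[-0.9, -0.9], [-0.9, -1.9], [1.2, 0.4], [-0.4, 0.8], [0.9, -0.2], [-0.2, 0.9], [-1.7, -0.2]]
ball (array([ 0.44238692, -0.32400628,  0.09603239]), array([-0.58170727, -0.47594161, -0.52395053,  0.49199871]))
boxtop side [ 0.47586706 -0.317353    0.025     ] scene [ 0.47878087 -0.31410927  0.025     ]
L [ 0.51239002 -0.32375082  0.025     ]
top [ 0.50387843 -0.33332521  0.025     ]
TR [ 0.44383795 -0.33741619  0.025     ]
BR [ 0.4346866  -0.30467951  0.025     ]
green top (array([0.49327393, 0.29671145, 0.09206603]), array([-1.08931171, -0.23500068, -0.66835115,  0.23721611])) foot [0.48270713 0.30168713 0.012     ] [0.49358583 0.30094505 0.012     ]
[0.51625768 0.30020987 0.012     ]
[0.48545724 0.26622713 0.012     ]
[0.45738629 0.29516614 0.012     ]
[0.48088651 0.33196407 0.012     ]
wristcam pos [ 0.2897225  -0.5865686   0.38387686] view [-0.26977088 -0.09414625 -0.9583111 ] right [ 3.32410349e-01 -9.43134409e-01 -9.20439541e-04] 339.5804100488284 278.5566987714945 208.6118487469392 [ 0.21520382 -0.61277474  0.22157455]
```

Call:
jog_arm(
  motion=[
    {"x":3.9,"y":-2.5},
    {"x":3.9,"y":-2.5},
    {"x":3.9,"y":-2.5},
    {"x":3.9,"y":-2.5},
    {"x":3.9,"y":-2.5},
  ],
  claw=1,
)

```text
$.motion[0]: bad value
```

Call:
jog_arm(
  motion=[
    {"x":3.9,"y":-2.5},
    {"x":3.9,"y":-2.5},
    {"x":3.9,"y":-2.5},
    {"x":3.9,"y":-2.5},
    {"x":3.9,"y":-2.5},
  ],
)

```text
$.motion[0]: bad value
```

Call:
jog_arm(
  motion=[
    {"x":3.9,"y":-2.5,"z":0,"ax":0,"ay":0,"az":0},
    {"x":3.9,"y":-2.5,"z":0,"ax":0,"ay":0,"az":0},
    {"x":3.9,"y":-2.5,"z":0,"ax":0,"ay":0,"az":0},
    {"x":3.9,"y":-2.5,"z":0,"ax":0,"ay":0,"az":0},
    {"x":3.9,"y":-2.5,"z":0,"ax":0,"ay":0,"az":0},
  ],
  claw=1,
)

```text
time_s: 0.6
tool_pos: [0.3587, -0.4289, 0.2222]
tool_rot: [-180.0, 0.0, 19.3]
force: [1.3, -0.0, -0.6]
grip_width: 0.0872
grasp_force: 0.0
```

Call:
jog_arm(
  motion=[
    {"x":3.9,"y":-2.5,"z":0,"ax":0,"ay":0,"az":0},
    {"x":3.9,"y":-2.5,"z":0,"ax":0,"ay":0,"az":0},
    {"x":3.9,"y":-2.5,"z":0,"ax":0,"ay":0,"az":0},
    {"x":3.9,"y":-2.5,"z":0,"ax":0,"ay":0,"az":0},
    {"x":3.9,"y":-2.5,"z":0,"ax":0,"ay":0,"az":0},
  ],
)

```text
time_s: 1.1
tool_pos: [0.5011, -0.2465, 0.2223]
tool_rot: [-180.0, 0.0, 19.3]
force: [0.2, -0.9, -0.0]
grip_width: 0.0872
grasp_force: 0.0
```

Call:
jog_arm(
  motion=[
    {"x":1.5,"y":-4.6,"z":0,"ax":0,"ay":0,"az":0},
    {"x":1.5,"y":-4.6,"z":0,"ax":0,"ay":0,"az":0},
    {"x":1.5,"y":-4.6,"z":0,"ax":0,"ay":0,"az":0},
    {"x":1.5,"y":-4.6,"z":0,"ax":0,"ay":0,"az":0},
    {"x":1.5,"y":-4.6,"z":0,"ax":0,"ay":0,"az":0},
  ],
)

```text
time_s: 1.6
tool_pos: [0.4944, -0.0044, 0.2223]
tool_rot: [180.0, 0.0, 19.3]
force: [0.3, -0.0, 0.4]
grip_width: 0.0868
grasp_force: 0.0
```

Call:
jog_arm(
  motion=[
    {"x":1.5,"y":-4.6,"z":0,"ax":0,"ay":0,"az":0},
    {"x":1.5,"y":-4.6,"z":0,"ax":0,"ay":0,"az":0},
    {"x":1.5,"y":-4.6,"z":0,"ax":0,"ay":0,"az":0},
    {"x":1.5,"y":-4.6,"z":0,"ax":0,"ay":0,"az":0},
    {"x":1.5,"y":-4.6,"z":0,"ax":0,"ay":0,"az":0},
  ],
)

```text
time_s: 2.1
tool_pos: [0.4891, 0.2371, 0.2224]
tool_rot: [180.0, -0.0, 19.3]
force: [1.1, -0.2, 0.3]
grip_width: 0.0872
grasp_force: 0.0
```

Call:
jog_arm(
  motion=[
    {"x":1.0,"y":-3.0,"z":0,"ax":0,"ay":0,"az":0},
    {"x":1.0,"y":-3.0,"z":0,"ax":0,"ay":0,"az":0},
    {"x":0,"y":0,"z":0,"ax":0,"ay":0,"az":-8.5},
    {"x":0,"y":0,"z":0,"ax":0,"ay":0,"az":-8.5},
    {"x":0,"y":0,"z":0,"ax":0,"ay":0,"az":-8.5},
  ],
)

```text
time_s: 2.6
tool_pos: [0.4881, 0.299, 0.2219]
tool_rot: [-180.0, 0.1, 45.3]
force: [-0.1, -0.3, 0.0]
grip_width: 0.0868
grasp_force: 0.0
```

```bash
python3 - <<'E'
from cell import env
import cv2,pickle
o=env.get_obs();p=env.camera_params("wrist");im=env.read_camera("wrist")
cv2.imwrite("pics/w1.png",im[:,:,::-1]);pickle.dump((o,p),open("w1.pkl","wb"));print(o["tool_pos"],o["tool_rot"])
E
```

```text
[0.48808869 0.29903268 0.2219137 ] [-1.79974670e+02  6.20479491e-02  4.52617326e+01]
```

View pics/w1.png

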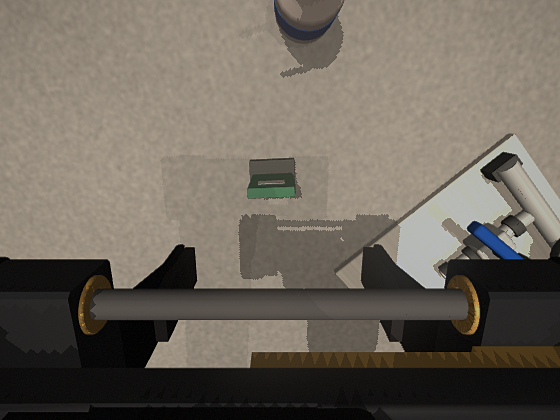

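The marker's plate spans (247..297, 188..198) and runs along tool y, so the tool has to turn by 90°. Computing.

```bash
python3 - <<'E'
from h import *
import pickle,cv2
o,p=pickle.load(open("w1.pkl","rb"))
for uv,z in [((272,193),.08),((247,193),.08),((297,193),.08),((250,158.5),.012),((295,158.5),.012),((272.5,158.5),.012)]: print(uv,ray(uv,p,z))
im=cv2.imread("pics/w1.png");g=im[150:205,235:310].astype(int)
m=(g[:,:,1]>g[:,:,2]+25)&(g[:,:,1]>60)
for r in range(m.shape[0]):
    if m[r].sum()>5: c=np.where(m[r])[0]; print(150+r,235+c.min(),235+c.max(),g[r,37])
D=env.camera_params("side")
d=lambda u,v:np.array([175+(u+.5)/2.55-.5,120+(v+.5)/2.55-.5])
q=[.5695,-.0330,-.0500]
for uv in [(327,212),(352,184),(361,233)]:
    P=ray(d(*uv),D,.024);v=P[:2]-q[:2];c,s=np.cos(q[2]),np.sin(q[2]);print("L",P,c*v[0]+s*v[1],-s*v[0]+c*v[1])
E
```

```text
(272, 193) [0.48612236 0.30546781 0.08      ]
(247, 193) [0.46972834 0.32168085 0.08      ]
(297, 193) [0.50251688 0.28925429 0.08      ]
(250, 158.5) [0.4835934  0.33878646 0.012     ]
(295, 158.5) [0.51864895 0.30411936 0.012     ]
(272.5, 158.5) [0.50112094 0.32145313 0.012     ]
187 274 293 [65 88 64]
188 250 293 [ 84 116  79]
189 247 293 [ 83 113  78]
190 248 294 [ 83 113  77]
191 248 294 [ 81 111  75]
192 248 294 [ 82 112  76]
193 248 294 [ 81 111  75]
194 248 294 [ 81 110  75]
195 248 294 [ 80 110  75]
196 248 293 [ 84 117  76]
197 248 266 [69 85 75]
L [ 0.50328163 -0.12318939  0.024     ] -0.0616280238669354 -0.09338621788789463
L [ 0.5010693  -0.17455937  0.024     ] -0.061270161483208116 -0.14480256874663117
L [ 0.45717659 -0.11629228  0.024     ] -0.1080201534397019 -0.08880201947682011
```

Call:
jog_arm(
  motion=[
    {"x":0,"y":0,"z":0.6,"ax":0,"ay":0,"az":-8.3},
    {"x":0,"y":0,"z":0.6,"ax":0,"ay":0,"az":-8.3},
    {"x":0,"y":0,"z":0,"ax":0,"ay":0,"az":-8.3},
    {"x":0,"y":0,"z":0,"ax":0,"ay":0,"az":-8.3},
    {"x":0,"y":0,"z":0,"ax":0,"ay":0,"az":-8.3},
  ],
)

```text
time_s: 3.15
tool_pos: [0.4884, 0.2985, 0.2101]
tool_rot: [-180.0, 0.0, 86.5]
force: [-0.4, 0.8, -0.0]
grip_width: 0.0868
grasp_force: 0.0
```

```bash
python3 - <<'E'
from h import *
S=env.camera_params("scene");D=env.camera_params("side")
print(ray((424,229),S,0),ray((131,344),D,0), tri([((431,194),S),((118,308),D)]))
E
```

```text
[0.63731095 0.40505732 0.        ] [0.62003173 0.41648085 0.        ] (array([0.62496375, 0.39772105, 0.1291668 ]), array([-1.06229552, -0.0382013 , -0.68490845,  0.1276897 ]))
```

Call:
jog_arm(
  motion=[
    {"x":0,"y":0,"z":1,"ax":0,"ay":0,"az":-8.3},
    {"x":0,"y":0,"z":1,"ax":0,"ay":0,"az":-8.3},
    {"x":0,"y":0,"z":1,"ax":0,"ay":0,"az":-8.3},
    {"x":0,"y":0,"z":1,"ax":0,"ay":0,"az":-8.3},
    {"x":0,"y":0,"z":1,"ax":0,"ay":0,"az":-8.3},
  ],
)

```text
time_s: 3.65
tool_pos: [0.4884, 0.2984, 0.1598]
tool_rot: [-180.0, 0.0, 128.0]
force: [-0.4, -0.5, 0.7]
grip_width: 0.087
grasp_force: 0.0
```

Call:
jog_arm(
  motion=[
    {"x":0,"y":0,"z":0,"ax":0,"ay":0,"az":-8.0},
    {"x":0.7,"y":0.35,"z":1,"ax":0,"ay":0,"az":0},
    {"x":0,"y":0,"z":1,"ax":0,"ay":0,"az":0},
    {"x":0,"y":0,"z":0,"ax":0,"ay":0,"az":0},
    {"x":0,"y":0,"z":0,"ax":0,"ay":0,"az":0},
  ],
)

```text
time_s: 4.15
tool_pos: [0.4857, 0.3061, 0.1401]
tool_rot: [-180.0, 0.0, 135.8]
force: [-0.1, 0.2, 0.3]
grip_width: 0.0869
grasp_force: 0.0
```

```bash
python3 - <<'E'
from cell import env
import cv2,pickle
o=env.get_obs();p=env.camera_params("wrist");im=env.read_camera("wrist")
cv2.imwrite("pics/w2.png",im[:,:,::-1]);pickle.dump((o,p),open("w2.pkl","wb"));print(o["tool_pos"],o["tool_rot"],o["qpos"])
E
```

```text
[0.48569135 0.30609043 0.14008723] [-1.79950664e+02  4.56542472e-03  1.35767097e+02] [ 18.08746206  25.4916486  -65.60987898  98.52380247  24.342235
  72.01729178  -7.44657514]
```

View pics/w2.png

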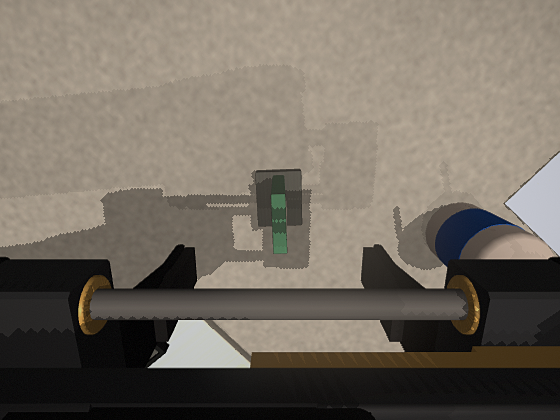

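Plate is centred at (279,224), midway between the fingertips (195 and 362), and square. Descend and grip.

Call:
jog_arm(
  motion=[
    {"x":0,"y":0,"z":2.5,"ax":0,"ay":0,"az":0},
    {"x":0,"y":0,"z":3,"ax":0,"ay":0,"az":0},
    {"x":0,"y":0,"z":2.7,"ax":0,"ay":0,"az":0},
    {"x":0,"y":0,"z":1.5,"ax":0,"ay":0,"az":0},
    {"x":0,"y":0,"z":0,"ax":0,"ay":0,"az":0},
  ],
  claw=-0.3,
)

```text
time_s: 4.7
tool_pos: [0.485, 0.3053, 0.0419]
tool_rot: [-179.8, -0.1, 135.8]
force: [-0.8, -0.8, -0.0]
grip_width: 0.0546
grasp_force: 0.0
```

Call:
jog_arm(
  motion=[
    {"x":0,"y":0,"z":0,"ax":0,"ay":0,"az":0},
    {"x":0,"y":0,"z":0,"ax":0,"ay":0,"az":0},
    {"x":0,"y":0,"z":0,"ax":0,"ay":0,"az":0},
    {"x":0,"y":0,"z":0,"ax":0,"ay":0,"az":0},
    {"x":0,"y":0,"z":0,"ax":0,"ay":0,"az":0},
  ],
  claw=-1,
  squeeze=20,
)

```text
time_s: 5.2
tool_pos: [0.4863, 0.3062, 0.044]
tool_rot: [180.0, 0.0, 135.8]
force: [-0.1, 0.2, -0.1]
grip_width: 0.0147
grasp_force: 0.0
```

Call:
jog_arm(
  motion=[
    {"x":0,"y":0,"z":0,"ax":0,"ay":0,"az":0},
    {"x":0,"y":0,"z":0,"ax":0,"ay":0,"az":0},
    {"x":0,"y":0,"z":0,"ax":0,"ay":0,"az":0},
    {"x":0,"y":0,"z":-0.5,"ax":0,"ay":0,"az":0},
    {"x":0,"y":0,"z":-1,"ax":0,"ay":0,"az":0},
  ],
)

```text
time_s: 5.7
tool_pos: [0.4851, 0.3056, 0.0579]
tool_rot: [-179.9, -0.0, 135.9]
force: [-0.3, -1.4, -1.1]
grip_width: 0.01
grasp_force: 20.0
```

Call:
jog_arm(
  motion=[
    {"x":0,"y":0,"z":-2.3,"ax":0,"ay":0,"az":8.1},
    {"x":0,"y":0,"z":-2.3,"ax":0,"ay":0,"az":8.1},
    {"x":0,"y":0,"z":-2.3,"ax":0,"ay":0,"az":8.1},
    {"x":0,"y":0,"z":-2.3,"ax":0,"ay":0,"az":8.1},
    {"x":0,"y":0,"z":-2.3,"ax":0,"ay":0,"az":8.1},
  ],
)

```text
time_s: 6.2
tool_pos: [0.4855, 0.3063, 0.1749]
tool_rot: [180.0, -0.0, 95.1]
force: [0.0, 0.7, -1.6]
grip_width: 0.0096
grasp_force: 20.0
```

Call:
jog_arm(
  motion=[
    {"x":0,"y":0,"z":0,"ax":0,"ay":0,"az":8.1},
    {"x":-4,"y":0,"z":0,"ax":0,"ay":0,"az":0},
    {"x":-4.8,"y":0,"z":0,"ax":0,"ay":0,"az":0},
    {"x":-4.8,"y":0,"z":0,"ax":0,"ay":0,"az":0},
    {"x":-4.8,"y":0,"z":0,"ax":0,"ay":0,"az":0},
  ],
)

```text
time_s: 6.7
tool_pos: [0.4765, 0.1212, 0.1738]
tool_rot: [180.0, 0.0, 87.3]
force: [0.8, -0.2, -1.6]
grip_width: 0.0095
grasp_force: 20.0
```

Call:
jog_arm(
  motion=[
    {"x":-4.8,"y":0,"z":0,"ax":0,"ay":0,"az":0},
    {"x":-4.8,"y":0,"z":0,"ax":0,"ay":0,"az":0},
    {"x":-4.8,"y":0,"z":0,"ax":0,"ay":0,"az":0},
    {"x":-4.8,"y":0,"z":0,"ax":0,"ay":0,"az":0},
    {"x":-4.8,"y":0,"z":0,"ax":0,"ay":0,"az":0},
  ],
)

```text
time_s: 7.2
tool_pos: [0.4653, -0.1188, 0.1742]
tool_rot: [179.9, 0.1, 87.3]
force: [1.7, -0.2, -1.6]
grip_width: 0.0095
grasp_force: 20.0
```

Call:
jog_arm(
  motion=[
    {"x":-4,"y":0,"z":0,"ax":0,"ay":0,"az":0},
    {"x":-1.5,"y":0,"z":0,"ax":0,"ay":0,"az":0},
    {"x":0,"y":0,"z":0,"ax":0,"ay":0,"az":0},
    {"x":0,"y":0,"z":0,"ax":0,"ay":0,"az":0},
    {"x":0,"y":0,"z":0,"ax":0,"ay":0,"az":0},
  ],
)

```text
time_s: 7.7
tool_pos: [0.4635, -0.1698, 0.1737]
tool_rot: [180.0, -0.0, 87.5]
force: [-0.4, 0.7, -2.9]
grip_width: 0.0098
grasp_force: 20.0
```

```bash
python3 - <<'E'
from cell import env
import cv2,pickle,numpy as np
o=env.get_obs();p=env.camera_params("wrist");im=env.read_camera("wrist");si=env.read_camera("side")
pickle.dump((o,p),open("w3.pkl","wb"));print(o["tool_pos"],o["tool_rot"],o["qpos"])
b=cv2.resize(si[120:330,220:360],None,fx=2.85,fy=2.85,interpolation=cv2.INTER_CUBIC)[:600]
w=cv2.resize(im,(400,300))
cv=np.zeros((600,800,3),np.uint8);cv[:b.shape[0],:b.shape[1]]=b[:,:400];cv[:300,400:]=w
cv2.imwrite("pics/w3.png",im[:,:,::-1]);cv2.imwrite("pics/s3.png",si[:,:,::-1]);cv2.imwrite("pics/c3.png",cv2.convertScaleAbs(cv[:,:,::-1],alpha=1.5))
E
```

```text
[ 0.46353044 -0.16979342  0.17369112] [ 1.79993638e+02 -2.83821313e-02  8.74598090e+01] [ 55.47311547   3.11448216 -39.22125273 107.40529157   2.06169081
  70.19333679  13.05426573]
```

View pics/c3.png

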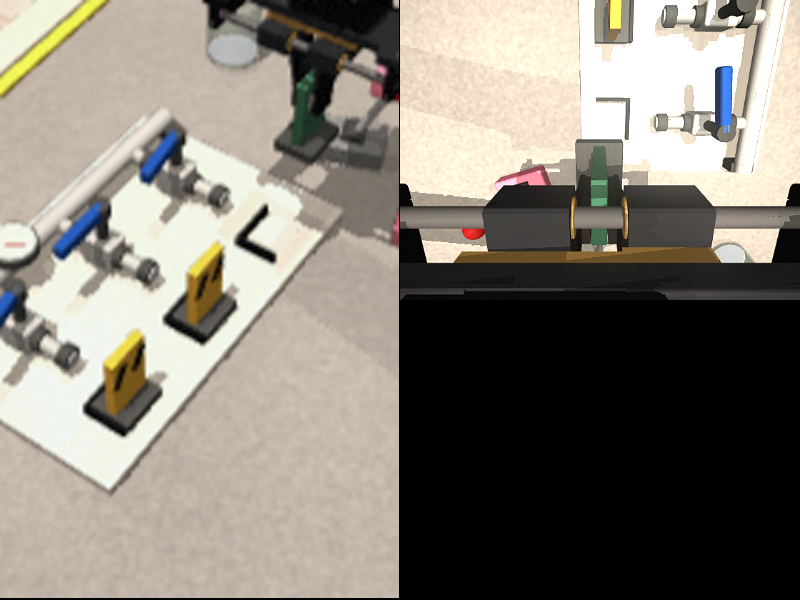

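Wrist crop shows the L: corner (629,97), arms ending at (597,98) and (627,138); valve handle from (722,68) to axis ~(722,125). Extracting finer edges.

```bash
python3 - <<'E'
from h import *
import pickle,cv2
o,p=pickle.load(open("w3.pkl","rb"));im=cv2.imread("pics/w3.png");g=im.max(2)
# left lip: dark run in rows per column; back lip: dark run in cols per row
for c in (282,292,302): 
    r=[y for y in range(128,150) if g[y,c]<70]; print("col",c,r[0],r[-1], [int(v) for v in g[r[0]-3:r[-1]+4,c]])
for y in (150,160,170,180):
    r=[x for x in range(300,335) if g[y,x]<70]; print("row",y,r[0],r[-1],[int(v) for v in g[y,r[0]-3:r[-1]+4]])
q=[.5695,-.0330,-.0500]
def L(P):
    v=P[:2]-q[:2];c,s=np.cos(q[2]),np.sin(q[2]);return np.round([c*v[0]+s*v[1],-s*v[0]+c*v[1]],4)
# plate edges: right(-y) edge & front edge
e=im.min(2)
print("front edge cols", [(y,[int(v) for v in e[y,246:262]]) for y in (100,150,180)])
print("right edge rows", [(x,[int(v) for v in e[228:246,x]]) for x in (330,400,450)])
gr=(im[:,:,0].astype(int)>im[:,:,2]+60)
ys,xs=np.where(gr[:, 430:480]);print("blue",xs.min()+430,xs.max()+430,ys.min(),ys.max())
for y in range(90,200,12):
    x=np.where(gr[y,430:480])[0]; print(y,(x.min()+430,x.max()+430) if len(x) else None)
E
```

```text
Traceback (most recent call last):
IndexError: list index out of range
```

```bash
python3 - <<'E'
import cv2
im=cv2.imread("pics/w3.png")
c=cv2.resize(im[80:280,240:490],None,fx=3,fy=3,interpolation=cv2.INTER_CUBIC)
cv2.imwrite("pics/c4.png",cv2.convertScaleAbs(c,alpha=1.3));print(c.shape)
E
```

```text
(600, 750, 3)
```

View pics/c4.png

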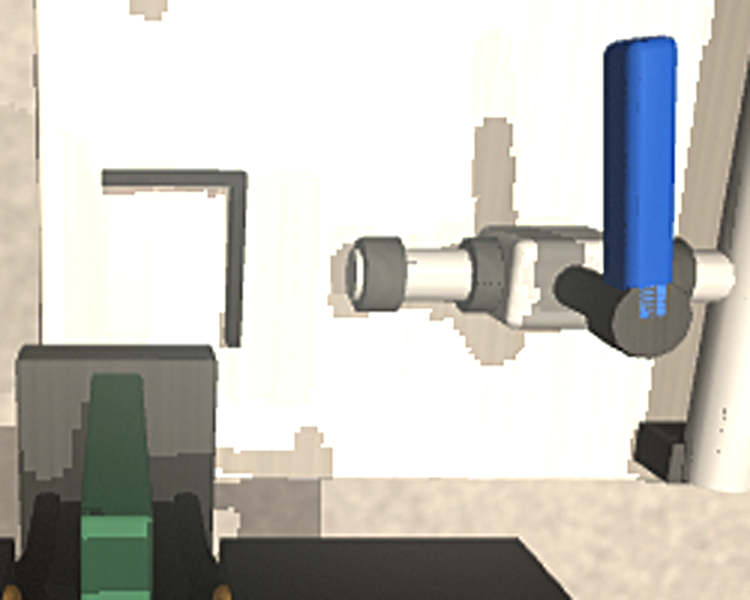

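```bash
python3 - <<'E'
from h import *
import pickle
o,p=pickle.load(open("w3.pkl","rb"))
f=lambda u,v:(240+(u+.5)/3-.5,80+(v+.5)/3-.5)
R=lambda u,v,z:ray(f(u,v),p,z)
C=R(233,186,.024);print("inner corner",C)
a,b=R(246,173,.024),R(240,346,.024);print("back lip dir deg (from -y)",np.degrees(np.arctan2(b[0]-a[0],-(b[1]-a[1]))),np.linalg.norm(a-b))
a2=R(103,186,.024);print("left lip dir",np.degrees(np.arctan2(C[1]-a2[1],C[0]-a2[0])),np.linalg.norm(C-a2))
A,B=R(18,346,.1297),R(216,346,.1297);print("foot",A,B,np.linalg.norm(A-B),"dir",np.degrees(np.arctan2(B[1]-A[1],B[0]-A[0])))
print("plate front edge",R(38,100,.012),R(41,300,.012),"-y edge",R(240,477,.012),R(600,477,.012))
H=[R(609,40,.094),R(675,37,.094)];print("handle end",H, "axis cap",R(648,318,.094))
print(o["tool_pos"])
E
```

```text
inner corner [ 0.50122903 -0.12226235  0.024     ]
back lip dir deg (from -y) -2.422733652680598 0.05366557112398421
left lip dir -2.479377923880084 0.0392471118900729
foot [ 0.44453737 -0.14267501  0.1297    ] [ 0.48585567 -0.14446578  0.1297    ] 0.04135708985391019 dir -2.481693673236819
plate front edge [ 0.4431499  -0.09491514  0.012     ] [ 0.44005131 -0.15716359  0.012     ] -y edge [ 0.50387666 -0.22139904  0.012     ] [ 0.62651695 -0.22671879  0.012     ]
handle end [array([ 0.57853916, -0.08649814,  0.094     ]), array([ 0.59331223, -0.08649745,  0.094     ])] axis cap [ 0.59407768 -0.15124642  0.094     ]
[ 0.46353044 -0.16979342  0.17369112]
```

Call:
jog_arm(
  motion=[
    {"x":1.4,"y":0.7,"z":0,"ax":0,"ay":0,"az":0},
    {"x":0,"y":0,"z":3,"ax":0,"ay":0,"az":0},
    {"x":0,"y":0,"z":3.5,"ax":0,"ay":0,"az":0},
    {"x":0,"y":0,"z":2.5,"ax":0,"ay":0,"az":0},
    {"x":0,"y":0,"z":1,"ax":0,"ay":0,"az":0},
  ],
)

```text
time_s: 8.3
tool_pos: [0.4691, -0.1569, 0.0712]
tool_rot: [-179.8, -0.1, 87.4]
force: [-0.8, -0.6, -1.5]
grip_width: 0.0099
grasp_force: 20.0
```

Call:
jog_arm(
  motion=[
    {"x":0,"y":0,"z":1,"ax":0,"ay":0,"az":0},
    {"x":0,"y":0,"z":0.4,"ax":0,"ay":0,"az":0},
    {"x":0,"y":0,"z":0.2,"ax":0,"ay":0,"az":0},
    {"x":0,"y":0,"z":0,"ax":0,"ay":0,"az":0},
    {"x":0,"y":0,"z":0,"ax":0,"ay":0,"az":0},
  ],
)

```text
time_s: 8.8
tool_pos: [0.4713, -0.1589, 0.0583]
tool_rot: [179.9, 0.0, 87.2]
force: [-0.6, -0.8, -1.7]
grip_width: 0.0098
grasp_force: 20.0
```

Call:
jog_arm(
  motion=[
    {"x":0,"y":0,"z":0.15,"ax":0,"ay":0,"az":0},
    {"x":0,"y":0,"z":0.1,"ax":0,"ay":0,"az":0},
    {"x":0,"y":0,"z":0,"ax":0,"ay":0,"az":0},
    {"x":0,"y":0,"z":0,"ax":0,"ay":0,"az":0},
    {"x":0,"y":0,"z":0,"ax":0,"ay":0,"az":0},
  ],
)

```text
time_s: 9.3
tool_pos: [0.4712, -0.1588, 0.0559]
tool_rot: [180.0, 0.0, 87.3]
force: [-2.4, 1.9, 6.1]
grip_width: 0.0097
grasp_force: 20.0
```

```bash
python3 - <<'E'
from cell import env
o=env.get_obs();print(o["tool_pos"],o["tool_rot"],o["force"],o["joint_velocities"].round(2))
E
```

```text
[ 0.47118358 -0.15875749  0.05586468] [1.79956762e+02 3.92240486e-02 8.72576326e+01] [-2.36087871  1.85188933  6.10484288] [-0.01  0.03 -0.09  0.08 -0.02 -0.02  0.  ]
```

Call:
jog_arm(
  motion=[
    {"x":0,"y":0.2,"z":-0.03,"ax":0,"ay":0,"az":0},
    {"x":0,"y":0.25,"z":0,"ax":0,"ay":0,"az":0},
    {"x":0,"y":0.2,"z":0,"ax":0,"ay":0,"az":0},
    {"x":0,"y":0.1,"z":0,"ax":0,"ay":0,"az":0},
    {"x":0,"y":0,"z":0,"ax":0,"ay":0,"az":0},
  ],
)

```text
time_s: 9.8
tool_pos: [0.4772, -0.159, 0.0559]
tool_rot: [-179.8, 0.0, 87.2]
force: [-4.5, 1.5, 8.4]
grip_width: 0.0098
grasp_force: 20.0
```

Call:
jog_arm(
  motion=[
    {"x":0.2,"y":0,"z":0,"ax":0,"ay":0,"az":0},
    {"x":0.3,"y":0,"z":0,"ax":0,"ay":0,"az":0},
    {"x":0.3,"y":0,"z":0,"ax":0,"ay":0,"az":0},
    {"x":0.2,"y":0,"z":0,"ax":0,"ay":0,"az":0},
    {"x":0,"y":0,"z":0,"ax":0,"ay":0,"az":0},
  ],
)

```text
time_s: 10.3
tool_pos: [0.4793, -0.149, 0.0558]
tool_rot: [179.9, 0.0, 87.3]
force: [-0.5, -1.9, 4.0]
grip_width: 0.0097
grasp_force: 20.0
```

Call:
jog_arm(
  motion=[
    {"x":0,"y":0.15,"z":0,"ax":0,"ay":0,"az":0},
    {"x":0,"y":0.15,"z":0,"ax":0,"ay":0,"az":0},
    {"x":0,"y":0,"z":0,"ax":0,"ay":0,"az":0},
    {"x":0,"y":0,"z":0,"ax":0,"ay":0,"az":0},
    {"x":0,"y":0,"z":0,"ax":0,"ay":0,"az":0},
  ],
)

```text
time_s: 10.8
tool_pos: [0.48, -0.1489, 0.0558]
tool_rot: [-179.8, 0.0, 87.2]
force: [-7.3, -1.4, 12.4]
grip_width: 0.0098
grasp_force: 20.0
```

Call:
jog_arm(
  motion=[
    {"x":0.15,"y":0,"z":0,"ax":0,"ay":0,"az":0},
    {"x":0.15,"y":0,"z":0,"ax":0,"ay":0,"az":0},
    {"x":0,"y":0,"z":0,"ax":0,"ay":0,"az":0},
    {"x":0,"y":0,"z":0,"ax":0,"ay":0,"az":0},
    {"x":0,"y":0,"z":0,"ax":0,"ay":0,"az":0},
  ],
)

```text
time_s: 11.3
tool_pos: [0.48, -0.1486, 0.0558]
tool_rot: [-179.8, 0.2, 87.2]
force: [-7.0, -6.3, 10.8]
grip_width: 0.0097
grasp_force: 20.0
```

Call:
jog_arm(
  motion=[
    {"x":0.2,"y":0.1,"z":0,"ax":0,"ay":0,"az":0},
    {"x":0.2,"y":0.1,"z":0,"ax":0,"ay":0,"az":0},
    {"x":0,"y":0,"z":0,"ax":0,"ay":0,"az":0},
    {"x":0,"y":0,"z":0,"ax":0,"ay":0,"az":0},
    {"x":0,"y":0,"z":0,"ax":0,"ay":0,"az":0},
  ],
)

```text
time_s: 11.8
tool_pos: [0.4804, -0.1473, 0.0561]
tool_rot: [-179.6, 0.4, 87.1]
force: [-10.8, -9.8, 17.1]
grip_width: 0.01
grasp_force: 20.0
```

```bash
python3 - <<'E'
from cell import env
import cv2,pickle,numpy as np
o=env.get_obs();p=env.camera_params("wrist");im=env.read_camera("wrist");si=env.read_camera("side")
pickle.dump((o,p),open("w5.pkl","wb"));print(o["tool_pos"],o["tool_rot"],o["force"])
b=cv2.resize(si[160:240,270:350],None,fx=5,fy=5,interpolation=cv2.INTER_CUBIC)
w=cv2.resize(im[110:290,210:350],None,fx=2.85,fy=2.85,interpolation=cv2.INTER_CUBIC)
cv=np.zeros((600,800,3),np.uint8);cv[:400,:400]=b;cv[:w.shape[0],400:400+w.shape[1]]=w[:,:400]
cv2.imwrite("pics/w5.png",im[:,:,::-1]);cv2.imwrite("pics/c5.png",cv2.convertScaleAbs(cv[:,:,::-1],alpha=1.6))
E
```

```text
[ 0.48037293 -0.1473395   0.05606997] [-179.59025511    0.39036306   87.07673888] [-10.79760185  -9.84109786  17.06527791]
```

View pics/c5.png

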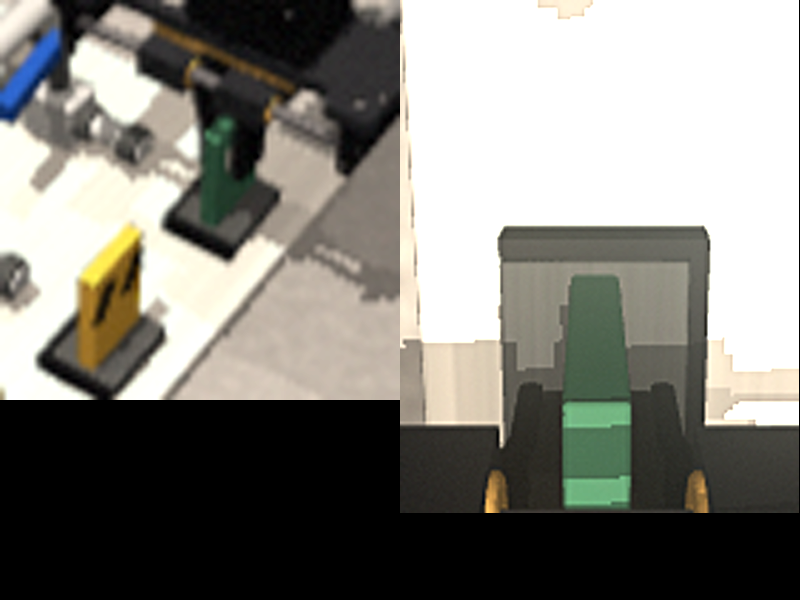

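No gap: the foot meets both lips, at row 262 and column 688 in the wrist crop. Ease off and release.

Call:
jog_arm(
  motion=[
    {"x":-0.15,"y":-0.15,"z":-0.1,"ax":0,"ay":0,"az":0},
    {"x":-0.1,"y":-0.1,"z":-0.1,"ax":0,"ay":0,"az":0},
    {"x":0,"y":0,"z":0,"ax":0,"ay":0,"az":0},
    {"x":0,"y":0,"z":0,"ax":0,"ay":0,"az":0},
    {"x":0,"y":0,"z":0,"ax":0,"ay":0,"az":0},
  ],
)

```text
time_s: 12.4
tool_pos: [0.48, -0.146, 0.0566]
tool_rot: [-179.9, 0.1, 87.2]
force: [-2.2, -6.3, -1.0]
grip_width: 0.01
grasp_force: 20.0
```

Call:
jog_arm(
  motion=[
    {"x":0,"y":0,"z":0,"ax":0,"ay":0,"az":0},
    {"x":0,"y":0,"z":0,"ax":0,"ay":0,"az":0},
    {"x":0,"y":0,"z":0,"ax":0,"ay":0,"az":0},
    {"x":0,"y":0,"z":0,"ax":0,"ay":0,"az":0},
    {"x":0,"y":0,"z":0,"ax":0,"ay":0,"az":0},
  ],
  claw=-0.1,
)

```text
time_s: 12.9
tool_pos: [0.4815, -0.1442, 0.0573]
tool_rot: [180.0, -0.0, 87.3]
force: [0.7, 0.2, -0.8]
grip_width: 0.0372
grasp_force: 0.0
```

Call:
jog_arm(
  motion=[
    {"x":0,"y":0,"z":-1,"ax":0,"ay":0,"az":0},
    {"x":0,"y":0,"z":-3,"ax":0,"ay":0,"az":0},
    {"x":0,"y":0,"z":-4,"ax":0,"ay":0,"az":0},
    {"x":0,"y":0,"z":-4,"ax":0,"ay":0,"az":0},
    {"x":0,"y":0,"z":0,"ax":0,"ay":0,"az":0},
  ],
)

```text
time_s: 13.4
tool_pos: [0.4853, -0.1453, 0.1838]
tool_rot: [179.4, 0.2, 87.3]
force: [0.9, -1.2, -0.4]
grip_width: 0.039
grasp_force: 0.0
```

```bash
python3 - <<'E'
from h import *
import cv2,pickle
o=env.get_obs();p=env.camera_params("wrist");im=env.read_camera("wrist")[:,:,::-1]
cv2.imwrite("pics/w6.png",im);pickle.dump((o,p),open("w6.pkl","wb"));print(o["tool_pos"],o["tool_rot"],o["qpos"].round(1))
pad=np.array([.4801,-.1464]);a=np.radians(-2.5);R=np.array([[np.cos(a),-np.sin(a)],[np.sin(a),np.cos(a)]])
P=lambda x,y,z:proj(np.r_[pad+R@[x,y],z],p)
print("pred foot/lip corner",P(.02,.025,.024),P(-.02,.025,.024),P(.02,-.01,.024), "plate top",P(0,.022,.092),P(0,-.022,.092))
g=im.mean(2)
c=P(.012,.025,.024).astype(int);print(c,g[c[1]-14:c[1]+12,c[0]].round().astype(int).tolist())
c=P(-.012,.025,.024).astype(int);print(c,g[c[1]-14:c[1]+12,c[0]].round().astype(int).tolist())
for yy in (.018,.005):
    c=P(.02,yy,.024).astype(int);print(c,g[c[1],c[0]-14:c[0]+14].round().astype(int).tolist())
c=P(-.02,.01,.024).astype(int);print("left edge",c,g[c[1],c[0]-14:c[0]+14].round().astype(int).tolist())
E
```

```text
[ 0.48528706 -0.14528946  0.18377557] [179.41549987   0.24758725  87.26749603] [ 53.3   4.1 -41.  105.5   3.   70.8   8.7]
pred foot/lip corner [291.87547753 166.83208419] [249.95617057 167.03103795] [291.5769222  202.10989357] plate top [269.96901167 186.1860616 ] [270.53526715 239.67401265]
[283 166] [203, 203, 203, 203, 203, 203, 203, 207, 221, 96, 58, 69, 74, 76, 73, 68, 96, 98, 96, 98, 96, 97, 97, 96, 96, 96]
[258 166] [201, 201, 200, 201, 202, 200, 201, 205, 219, 95, 53, 66, 73, 73, 72, 64, 94, 99, 96, 96, 96, 96, 96, 95, 95, 94]
[291 174] [101, 98, 95, 97, 98, 97, 97, 96, 96, 96, 98, 96, 98, 100, 99, 69, 72, 72, 65, 80, 216, 207, 202, 207, 206, 205, 205, 205]
[291 187] [83, 95, 94, 95, 95, 94, 94, 95, 93, 95, 95, 94, 95, 97, 94, 63, 68, 68, 57, 121, 212, 205, 201, 206, 205, 205, 205, 204]
left edge [250 182] [204, 203, 205, 202, 198, 201, 200, 199, 199, 199, 199, 197, 200, 211, 140, 79, 92, 94, 92, 94, 94, 92, 93, 95, 94, 93, 94, 95]
```

The marker is flush: lip brightness (~70) runs straight into foot (~96) at both faces, with no gap. Now the valve, pushing its handle with closed fingers.

Call:
jog_arm(
  motion=[
    {"x":1.6,"y":4.4,"z":0,"ax":0,"ay":0,"az":0},
    {"x":1.6,"y":4.4,"z":0,"ax":0,"ay":0,"az":0},
    {"x":1.6,"y":4.5,"z":0,"ax":0,"ay":0,"az":0},
    {"x":0,"y":0,"z":0,"ax":0,"ay":0,"az":0},
    {"x":0,"y":0,"z":0,"ax":0,"ay":0,"az":0},
  ],
  claw=-1,
)

```text
time_s: 13.95
tool_pos: [0.6161, -0.1017, 0.1752]
tool_rot: [-179.8, -0.1, 87.4]
force: [0.4, -0.9, 0.0]
grip_width: 0.0072
grasp_force: 0.0
```

Call:
jog_arm(
  motion=[
    {"x":0,"y":0,"z":2,"ax":0,"ay":0,"az":0},
    {"x":0,"y":0,"z":2,"ax":0,"ay":0,"az":0},
    {"x":0,"y":0,"z":0,"ax":0,"ay":0,"az":0},
    {"x":0,"y":0,"z":0,"ax":0,"ay":0,"az":0},
    {"x":0,"y":0,"z":0,"ax":0,"ay":0,"az":0},
  ],
)

```text
time_s: 14.45
tool_pos: [0.6167, -0.1036, 0.1389]
tool_rot: [179.9, 0.1, 87.2]
force: [-0.4, 0.8, 0.4]
grip_width: 0.0004
grasp_force: 0.0
```

```bash
python3 - <<'E'
from h import *
import cv2
o=env.get_obs();p=env.camera_params("wrist");im=env.read_camera("wrist")
print(o["tool_pos"],o["tool_rot"],o["grip_width"])
cv2.imwrite("pics/w7.png",im[:,:,::-1])
b=im.astype(int);m=((b[:,:,2]>b[:,:,0]+50)&(b[:,:,2]>b[:,:,1]+30)).astype(np.uint8)
n,l,st,ce=cv2.connectedComponentsWithStats(m)
for i in range(1,n):
    if st[i,4]>100:
        ys,xs=np.where(l==i);r=cv2.minAreaRect(np.c_[xs,ys].astype(np.float32));print(st[i],r,[ray(c,p,.094)[:2].round(4).tolist() for c in cv2.boxPoints(r)])
E
```

```text
[ 0.61674931 -0.10363402  0.13893035] [1.79890048e+02 6.61381284e-02 8.72168203e+01] 0.00039700506326090007
[ 229    0   25  121 2146] ((241.4862060546875, 59.76551818847656), (120.79119873046875, 19.789321899414062), 86.633544921875) [[0.5965, 0.0316], [0.6072, 0.0317], [0.6068, -0.0311], [0.5951, -0.0312]]
[226 210  24  49 689] ((238.11538696289062, 234.57693481445312), (50.20572280883789, 16.4737548828125), 78.69007110595703) [[0.5839, -0.087], [0.5944, -0.0853], [0.5982, -0.1197], [0.5873, -0.1215]]
```

Call:
jog_arm(
  motion=[
    {"x":0,"y":0.4,"z":1.0,"ax":0,"ay":0,"az":0},
    {"x":0,"y":0,"z":2.5,"ax":0,"ay":0,"az":0},
    {"x":0,"y":0,"z":2.1,"ax":0,"ay":0,"az":0},
    {"x":0,"y":0,"z":1,"ax":0,"ay":0,"az":0},
    {"x":0,"y":0,"z":0,"ax":0,"ay":0,"az":0},
  ],
)

```text
time_s: 15.0
tool_pos: [0.6195, -0.1031, 0.0696]
tool_rot: [-179.8, -0.0, 87.3]
force: [-0.6, -1.3, 0.3]
grip_width: 0.0006
grasp_force: 0.0
```

Call:
jog_arm(
  motion=[
    {"x":0,"y":-0.7,"z":0,"ax":0,"ay":0,"az":0},
    {"x":0,"y":-0.7,"z":0,"ax":0,"ay":0,"az":0},
    {"x":0,"y":-0.7,"z":0,"ax":0,"ay":0,"az":0},
    {"x":0,"y":-0.7,"z":0,"ax":0,"ay":0,"az":0},
    {"x":-0.2,"y":-0.7,"z":0,"ax":0,"ay":0,"az":0},
  ],
)

```text
time_s: 15.5
tool_pos: [0.588, -0.1039, 0.0733]
tool_rot: [179.6, 0.1, 87.3]
force: [6.0, -0.5, -0.5]
grip_width: 0.0003
grasp_force: 2.6
```

Call:
jog_arm(
  motion=[
    {"x":-0.3,"y":-0.7,"z":0,"ax":0,"ay":0,"az":0},
    {"x":-0.4,"y":-0.7,"z":0,"ax":0,"ay":0,"az":0},
    {"x":-0.6,"y":-0.7,"z":0,"ax":0,"ay":0,"az":0},
    {"x":-0.7,"y":-0.5,"z":0,"ax":0,"ay":0,"az":0},
    {"x":-0.7,"y":-0.5,"z":0,"ax":0,"ay":0,"az":0},
  ],
)

```text
time_s: 16.0
tool_pos: [0.5552, -0.1274, 0.0733]
tool_rot: [179.7, -0.1, 87.3]
force: [2.9, 3.5, 0.9]
grip_width: 0.0004
grasp_force: 2.1
```

Call:
jog_arm(
  motion=[
    {"x":-0.5,"y":0,"z":0,"ax":0,"ay":0,"az":0},
    {"x":-0.4,"y":0,"z":0,"ax":0,"ay":0,"az":0},
    {"x":0,"y":0,"z":0,"ax":0,"ay":0,"az":0},
    {"x":0,"y":0,"z":0,"ax":0,"ay":0,"az":0},
    {"x":0,"y":0,"z":0,"ax":0,"ay":0,"az":0},
  ],
)

```text
time_s: 16.5
tool_pos: [0.5532, -0.1333, 0.0726]
tool_rot: [180.0, -0.3, 87.4]
force: [-1.2, 8.4, 6.5]
grip_width: 0.0005
grasp_force: 4.7
```

Call:
jog_arm(
  motion=[
    {"x":-0.3,"y":0,"z":0,"ax":0,"ay":0,"az":0},
    {"x":-0.2,"y":0,"z":0,"ax":0,"ay":0,"az":0},
    {"x":0,"y":0,"z":0,"ax":0,"ay":0,"az":0},
    {"x":0,"y":0,"z":0,"ax":0,"ay":0,"az":0},
    {"x":0,"y":0,"z":0,"ax":0,"ay":0,"az":0},
  ],
)

```text
time_s: 17.0
tool_pos: [0.5532, -0.1334, 0.0727]
tool_rot: [-180.0, -0.6, 87.6]
force: [-2.0, 17.4, 8.4]
grip_width: 0.0002
grasp_force: 8.6
```

Call:
jog_arm(
  motion=[
    {"x":0.8,"y":0,"z":0,"ax":0,"ay":0,"az":0},
    {"x":0.8,"y":0,"z":0,"ax":0,"ay":0,"az":0},
    {"x":0.8,"y":0,"z":0,"ax":0,"ay":0,"az":0},
    {"x":0,"y":0,"z":-3,"ax":0,"ay":0,"az":0},
    {"x":0,"y":0,"z":-4,"ax":0,"ay":0,"az":0},
  ],
)

```text
time_s: 17.5
tool_pos: [0.5515, -0.1192, 0.1399]
tool_rot: [-179.7, -0.0, 87.2]
force: [0.7, -0.3, 0.4]
grip_width: 0.0005
grasp_force: 0.0
```

Call:
jog_arm(
  motion=[
    {"x":0,"y":0,"z":-4,"ax":0,"ay":0,"az":0},
    {"x":0,"y":0,"z":-1,"ax":0,"ay":0,"az":0},
    {"x":0,"y":0,"z":0,"ax":0,"ay":0,"az":0},
    {"x":0,"y":0,"z":0,"ax":0,"ay":0,"az":0},
    {"x":0,"y":0,"z":0,"ax":0,"ay":0,"az":0},
  ],
)

```text
time_s: 18.0
tool_pos: [0.5524, -0.1192, 0.1893]
tool_rot: [-179.8, -0.0, 87.2]
force: [-0.6, 0.0, -1.1]
grip_width: 0.0005
grasp_force: 0.0
```

```bash
python3 - <<'E'
from h import *
import cv2,pickle
o=env.get_obs();p=env.camera_params("wrist");im=env.read_camera("wrist");sc=env.read_camera("scene");si=env.read_camera("side")
print(o["tool_pos"],o["tool_rot"],o["qpos"].round(1))
w=cv2.resize(im,(800,600));cv2.imwrite("pics/w8.png",im[:,:,::-1]);pickle.dump((o,p),open("w8.pkl","wb"))
b=im.astype(int);m=((b[:,:,2]>b[:,:,0]+50)&(b[:,:,2]>b[:,:,1]+30)).astype(np.uint8)
n,l,st,ce=cv2.connectedComponentsWithStats(m)
for i in range(1,n):
    if st[i,4]>100:
        ys,xs=np.where(l==i);r=cv2.minAreaRect(np.c_[xs,ys].astype(np.float32));print([ray(c,p,.094)[:2].round(4).tolist() for c in cv2.boxPoints(r)])
S=env.camera_params("scene");D=env.camera_params("side")
def red(a,box):
    a=a[box[1]:box[3],box[0]:box[2]].astype(int);m=((a[:,:,0]>110)&(a[:,:,1]<60)&(a[:,:,2]<60)).astype(np.uint8)
    n,l,st,ce=cv2.connectedComponentsWithStats(m);return [(ce[i]+box[:2],st[i,4]) for i in range(1,n) if st[i,4]>8]
A=red(sc,(100,150,250,280));B=red(si,(320,110,420,220));print(A,B)
for a,_ in A:
    for c,_ in B:
        P,r=tri([(a,S),(c,D)])
        if abs(r).max()<2: print(P.round(4),r.round(1),a,c)
E
```

```text
[ 0.55236475 -0.11920614  0.18928879] [-1.79805547e+02 -3.36410281e-02  8.72336972e+01] [ 48.1  13.7 -44.3  96.7   9.9  73.9  -0.9]
[[0.5948, -0.0288], [0.5962, 0.0268], [0.6068, 0.0261], [0.6061, -0.0296]]
[[0.5305, -0.1437], [0.594, -0.1466], [0.5939, -0.1563], [0.5298, -0.1534]]
[(array([197.        , 179.33333333]), np.int32(18)), (array([178.4       , 205.26666667]), np.int32(45)), (array([136.71794872, 210.61538462]), np.int32(39)), (array([143.77777778, 247.88888889]), np.int32(9))] [(array([378.65789474, 129.60526316]), np.int32(38)), (array([358.33333333, 149.44444444]), np.int32(45)), (array([391.61904762, 180.23809524]), np.int32(21))]
[ 0.4172 -0.2559  0.1604] [ 0.5  0.4  0.4 -0.4] [197.         179.33333333] [358.33333333 149.44444444]
[ 0.3142 -0.2577  0.0967] [-0.6 -0.5 -0.5  0.4] [197.         179.33333333] [391.61904762 180.23809524]
[ 0.4418 -0.3239  0.0986] [-0.4 -0.3 -0.3  0.3] [178.4        205.26666667] [358.33333333 149.44444444]
[ 0.3314 -0.3337  0.0214] [-1.6 -1.3 -1.3  1.2] [178.4        205.26666667] [391.61904762 180.23809524]
[ 0.4307 -0.4436  0.0953] [-0.4 -0.4 -0.4  0.4] [136.71794872 210.61538462] [378.65789474 129.60526316]
[ 0.4832 -0.4455 -0.0068] [-0.5 -0.4 -0.5  0.4] [143.77777778 247.88888889] [358.33333333 149.44444444]
[ 0.3607 -0.4727 -0.111 ] [-1.7 -1.4 -1.6  1.5] [143.77777778 247.88888889] [391.61904762 180.23809524]
```

The valve is fully open: the handle lies along -x (-2.6°, same as the manifold) and the stop pushed back with 17 N. Next the switch; the grey one's ball is at (0.442, -0.324, 0.098).

Call:
jog_arm(
  motion=[
    {"x":-3.6,"y":-2.4,"z":0,"ax":0,"ay":0,"az":0},
    {"x":-3.6,"y":-2.4,"z":0,"ax":0,"ay":0,"az":0},
    {"x":-3.6,"y":-2.4,"z":0,"ax":0,"ay":0,"az":0},
    {"x":-3.6,"y":-2.4,"z":0,"ax":0,"ay":0,"az":0},
    {"x":-3.6,"y":-2.4,"z":0,"ax":0,"ay":0,"az":0},
  ],
)

```text
time_s: 18.65
tool_pos: [0.4237, -0.2942, 0.1909]
tool_rot: [-180.0, -0.0, 87.3]
force: [0.3, 0.2, -0.4]
grip_width: 0.0005
grasp_force: 0.0
```

Call:
jog_arm(
  motion=[
    {"x":-3.6,"y":-2.4,"z":0,"ax":0,"ay":0,"az":0},
    {"x":0,"y":0,"z":0,"ax":0,"ay":0,"az":0},
    {"x":0,"y":0,"z":0,"ax":0,"ay":0,"az":0},
    {"x":0,"y":0,"z":0,"ax":0,"ay":0,"az":0},
    {"x":0,"y":0,"z":0,"ax":0,"ay":0,"az":0},
  ],
)

```text
time_s: 19.15
tool_pos: [0.4006, -0.3265, 0.1912]
tool_rot: [180.0, -0.0, 87.4]
force: [-0.1, -0.5, 0.2]
grip_width: 0.0006
grasp_force: 0.0
```

```bash
python3 - <<'E'
from h import *
import cv2,pickle
o=env.get_obs();p=env.camera_params("wrist");im=env.read_camera("wrist")
print(o["tool_pos"],o["tool_rot"],o["qpos"].round(1))
cv2.imwrite("pics/w9.png",cv2.convertScaleAbs(im[:,:,::-1],alpha=1.3));pickle.dump((o,p),open("w9.pkl","wb"))
a=im.astype(int);m=((a[:,:,0]>100)&(a[:,:,1]<60)&(a[:,:,2]<60)).astype(np.uint8)
n,l,st,ce=cv2.connectedComponentsWithStats(m)
for i in range(1,n):
    if st[i,4]>30: print(ce[i],st[i],ray(ce[i],p,.096))
E
```

```text
[ 0.40057217 -0.32645109  0.19122026] [ 1.79995015e+02 -2.54073998e-02  8.74259245e+01] [ 69.2   5.2 -34.5 103.3   3.1  72.4  31.3]
[158.5475162  118.57019438] [142 102  34  34 926] [ 0.31622211 -0.25165144  0.096     ]
[328.64824121 202.27638191] [314 187  33  32 398] [ 0.44075042 -0.32090836  0.096     ]
```

View pics/w9.png

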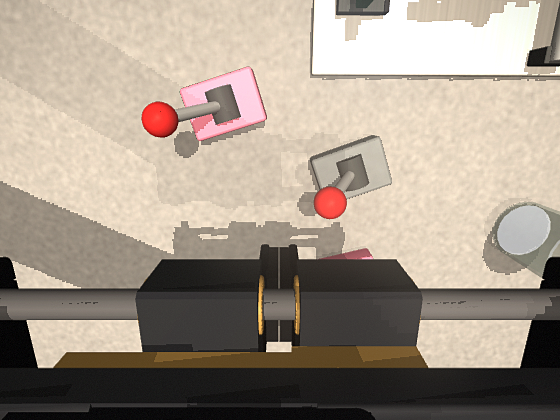

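The last view confirms the grey switch: ball at (330,202), box corners (310,158), (376,136), (391,183), so its x axis is turned by about +16°. The others are pink.

```bash
python3 - <<'E'
from h import *
import pickle
o,p=pickle.load(open("w9.pkl","rb"))
A,B,C=[ray(u,p,.025) for u in [(310,158),(376,136.5),(391,183)]]
yaw=np.arctan2(*(B-A)[[1,0]]);print(np.degrees(yaw),np.linalg.norm(B-A),np.linalg.norm(C-B),"box",(A+C)/2)
for z in(.092,.098): print(ray((330,202.5),p,z))
ball=ray((330,202.5),p,.096)[:2];u=np.array([np.cos(yaw),np.sin(yaw)])
c=((A+C)/2)[:2];print("ball along/lat rel box",(ball-c)@u,(ball-c)@[-u[1],u[0]])
yt=np.radians(90)+yaw;t=o["tool_pos"][:2]
X=np.array([np.cos(yt),np.sin(yt)]);Y=np.array([np.sin(yt),-np.cos(yt)])
for s in (-.085,-.04,.01): g=c+s*u;print(s,g,"tool x,y cm from now",(g-t)@X*100,(g-t)@Y*100)
E
```

```text
15.655222696145232 0.06539786632250989 0.04871958002208339 box [ 0.47256873 -0.30995107  0.025     ]
[ 0.44239363 -0.32227969  0.092     ]
[ 0.44152322 -0.32056722  0.098     ]
ball along/lat rel box -0.03263322234749681 -0.0024726893602237884
-0.085 [ 0.39072198 -0.33288815] tool x,y cm from now -0.3540215879812031 -1.1221803046044379
-0.04 [ 0.43405261 -0.32074499] tool x,y cm from now -0.35402158798120237 3.3778196953955604
0.01 [ 0.48219776 -0.30725259] tool x,y cm from now -0.35402158798120315 8.37781969539556
```

Call:
jog_arm(
  motion=[
    {"x":0,"y":0,"z":0,"ax":0,"ay":0,"az":-8.5},
    {"x":0,"y":0,"z":0,"ax":0,"ay":0,"az":-8.5},
    {"x":0,"y":0,"z":0,"ax":0,"ay":0,"az":-1.3},
    {"x":-0.5,"y":-1.2,"z":0,"ax":0,"ay":0,"az":0},
    {"x":0,"y":0,"z":0,"ax":0,"ay":0,"az":0},
  ],
)

```text
time_s: 19.7
tool_pos: [0.3876, -0.3375, 0.1912]
tool_rot: [-179.9, 0.0, 105.3]
force: [-0.6, 0.5, -0.3]
grip_width: 0.0002
grasp_force: 0.0
```

Call:
jog_arm(
  motion=[
    {"x":0,"y":0,"z":3,"ax":0,"ay":0,"az":0},
    {"x":0,"y":0,"z":4,"ax":0,"ay":0,"az":0},
    {"x":0,"y":0,"z":3,"ax":0,"ay":0,"az":0},
    {"x":0,"y":0,"z":0.8,"ax":0,"ay":0,"az":0},
    {"x":0,"y":0,"z":0,"ax":0,"ay":0,"az":0},
  ],
)

```text
time_s: 20.2
tool_pos: [0.3886, -0.3355, 0.0826]
tool_rot: [-179.9, -0.1, 105.5]
force: [0.1, 0.1, 0.5]
grip_width: 0.0007
grasp_force: 0.0
```

Call:
jog_arm(
  motion=[
    {"x":0,"y":1,"z":0,"ax":0,"ay":0,"az":0},
    {"x":0,"y":1,"z":0,"ax":0,"ay":0,"az":0},
    {"x":0,"y":1,"z":0,"ax":0,"ay":0,"az":0},
    {"x":0,"y":1,"z":0,"ax":0,"ay":0,"az":0},
    {"x":0,"y":1,"z":0,"ax":0,"ay":0,"az":0},
  ],
)

```text
time_s: 20.7
tool_pos: [0.4384, -0.3225, 0.0839]
tool_rot: [-180.0, 0.0, 105.6]
force: [-2.0, 0.3, 0.9]
grip_width: 0.0005
grasp_force: 0.7
```

Call:
jog_arm(
  motion=[
    {"x":0,"y":1,"z":0,"ax":0,"ay":0,"az":0},
    {"x":0,"y":1,"z":0,"ax":0,"ay":0,"az":0},
    {"x":0,"y":1,"z":0,"ax":0,"ay":0,"az":0},
    {"x":0,"y":1,"z":0,"ax":0,"ay":0,"az":0},
    {"x":0,"y":0.5,"z":0,"ax":0,"ay":0,"az":0},
  ],
)

```text
time_s: 21.2
tool_pos: [0.4818, -0.3097, 0.0831]
tool_rot: [180.0, -0.0, 105.6]
force: [-1.3, -0.5, -0.9]
grip_width: 0.0003
grasp_force: 0.5
```

Call:
jog_arm(
  motion=[
    {"x":0,"y":0.3,"z":0,"ax":0,"ay":0,"az":0},
    {"x":0,"y":0.3,"z":0,"ax":0,"ay":0,"az":0},
    {"x":0,"y":0,"z":0,"ax":0,"ay":0,"az":0},
    {"x":0,"y":0,"z":0,"ax":0,"ay":0,"az":0},
    {"x":0,"y":0,"z":0,"ax":0,"ay":0,"az":0},
  ],
)

```text
time_s: 21.7
tool_pos: [0.4867, -0.3091, 0.0836]
tool_rot: [180.0, 0.0, 105.5]
force: [0.5, 0.4, -0.8]
grip_width: 0.0004
grasp_force: 0.0
```

Call:
jog_arm(
  motion=[
    {"x":0,"y":0.3,"z":0,"ax":0,"ay":0,"az":0},
    {"x":0,"y":0.3,"z":0,"ax":0,"ay":0,"az":0},
    {"x":0,"y":0.2,"z":0,"ax":0,"ay":0,"az":0},
    {"x":0,"y":0,"z":0,"ax":0,"ay":0,"az":0},
    {"x":0,"y":0,"z":0,"ax":0,"ay":0,"az":0},
  ],
)

```text
time_s: 22.2
tool_pos: [0.49, -0.3083, 0.0831]
tool_rot: [-179.5, -0.1, 105.4]
force: [-11.3, -1.0, 7.4]
grip_width: 0.0009
grasp_force: 5.3
```

```bash
cat > sw.py <<'E'
from h import *
import cv2
S=env.camera_params("scene");D=env.camera_params("side")
def red(a,box):
    a=a[box[1]:box[3],box[0]:box[2]].astype(int);m=((a[:,:,0]>100)&(a[:,:,1]<60)&(a[:,:,2]<60)).astype(np.uint8)
    n,l,st,ce=cv2.connectedComponentsWithStats(m);return [(ce[i]+box[:2],st[i,4]) for i in range(1,n) if st[i,4]>5]
A=red(env.read_camera("scene"),(100,150,250,290));B=red(env.read_camera("side"),(300,110,420,220));print(A,B)
for a,_ in A:
    for c,_ in B:
        P,r=tri([(a,S),(c,D)])
        if abs(r).max()<2.5: print(P.round(4),r.round(1))
W=env.camera_params("wrist");a=env.read_camera("wrist")
for c,n in red(a,(0,0,560,420)): print("wrist",c,n,ray(c,W,.094))
E
python3 sw.py
```

```text
[(array([197.44827586, 180.24137931]), np.int32(29)), (array([136.17647059, 210.61764706]), np.int32(34)), (array([187.92857143, 220.5       ]), np.int32(28)), (array([151.19444444, 245.44444444]), np.int32(36))] [(array([380.35714286, 129.42857143]), np.int32(14)), (array([333.24, 145.04]), np.int32(25)), (array([390.22641509, 181.1509434 ]), np.int32(53))]
[ 0.3165 -0.2563  0.0938] [-0.4 -0.4 -0.3  0.3]
[ 0.4272 -0.4464  0.0943] [-0.8 -0.7 -0.7  0.8]
[ 0.5136 -0.304   0.0954] [-1.  -0.8 -1.   0.8]
wrist [147.58333333  34.33333333] 12 [ 0.41083025 -0.2190998   0.094     ]
wrist [124. 114.] 7 [ 0.40599502 -0.25270999  0.094     ]
wrist [322.75806452 252.90552995] 434 [ 0.50816351 -0.29154821  0.094     ]
```

The lever is at its stop (11 N, ball at +40 mm). Back off, rise and check.

Call:
jog_arm(
  motion=[
    {"x":0,"y":-1,"z":0,"ax":0,"ay":0,"az":0},
    {"x":0,"y":-1.5,"z":0,"ax":0,"ay":0,"az":0},
    {"x":0,"y":0,"z":-3,"ax":0,"ay":0,"az":0},
    {"x":0,"y":0,"z":-4,"ax":0,"ay":0,"az":0},
    {"x":0,"y":0,"z":-4,"ax":0,"ay":0,"az":0},
  ],
)

```text
time_s: 22.85
tool_pos: [0.4694, -0.3133, 0.1943]
tool_rot: [-180.0, -0.0, 105.5]
force: [0.4, -1.2, 0.7]
grip_width: 0.0005
grasp_force: 0.0
```

Call:
jog_arm(
  motion=[
    {"x":0,"y":0,"z":-1,"ax":0,"ay":0,"az":0},
    {"x":0,"y":0,"z":0,"ax":0,"ay":0,"az":0},
    {"x":0,"y":0,"z":0,"ax":0,"ay":0,"az":0},
    {"x":0,"y":0,"z":0,"ax":0,"ay":0,"az":0},
    {"x":0,"y":0,"z":0,"ax":0,"ay":0,"az":0},
  ],
)

```text
time_s: 23.35
tool_pos: [0.4694, -0.313, 0.2017]
tool_rot: [-179.9, -0.1, 105.6]
force: [0.2, -0.0, -0.4]
grip_width: 0.0002
grasp_force: 0.0
```

```bash
python3 sw.py; python3 - <<'E'
from h import *
import cv2
# other things unmoved? compare side view with the first picture away from arm; marker vs w8 predicted
a=cv2.imread("pics/side0.png").astype(int);b=env.read_camera("side")[:,:,::-1].astype(int)
d=np.abs(a-b).max(2)
for n,(x0,y0,x1,y1) in dict(yellows=(245,200,305,275),left_mid_valves=(205,180,280,250),bottle=(105,298,150,350),beaker=(285,108,318,148)).items(): print(n,(d[y0:y1,x0:x1]>60).sum())
import pickle
o,p=pickle.load(open("w8.pkl","rb"));im=cv2.imread("pics/w8.png").mean(2)
pad=np.array([.4801,-.1464]);t=np.radians(-2.5);R=np.array([[np.cos(t),-np.sin(t)],[np.sin(t),np.cos(t)]])
for m in [(.02,.015),(.02,.005)]:
    c=proj(np.r_[pad+R@m,.024],p).astype(int);print(c,im[c[1],c[0]-10:c[0]+12].astype(int).tolist())
c=proj(np.r_[pad+R@[.012,.025],.024],p).astype(int);print(c,im[c[1]-12:c[1]+10,c[0]].astype(int).tolist())
print(env.get_obs()["tool_pos"])
E
```

```text
[(array([197.44827586, 180.24137931]), np.int32(29)), (array([136.02777778, 210.30555556]), np.int32(36)), (array([201.85714286, 213.14285714]), np.int32(7)), (array([187.59574468, 219.91489362]), np.int32(47)), (array([154.27272727, 244.45454545]), np.int32(11))] [(array([379.33333333, 129.        ]), np.int32(24)), (array([333.2173913 , 146.06521739]), np.int32(46)), (array([390.22641509, 181.1509434 ]), np.int32(53))]
[ 0.3165 -0.2563  0.0938] [-0.4 -0.4 -0.3  0.3]
[ 0.4297 -0.4456  0.0964] [-0.5 -0.5 -0.5  0.5]
[ 0.5117 -0.3035  0.0944] [-0.5 -0.4 -0.5  0.4]
wrist [100.34169279  76.63636364] 957 [ 0.31502567 -0.25167319  0.094     ]
wrist [326.24295775 205.3415493 ] 284 [ 0.50798315 -0.30134468  0.094     ]
yellows 0
left_mid_valves 35
bottle 0
beaker 0
[227 205] [85, 86, 85, 86, 85, 83, 88, 85, 87, 89, 92, 58, 56, 59, 59, 49, 27, 155, 205, 199, 197, 198]
[228 214] [90, 89, 91, 89, 89, 83, 85, 83, 87, 88, 75, 52, 51, 55, 54, 31, 100, 213, 204, 202, 200, 199]
[219 195] [198, 198, 198, 198, 198, 208, 168, 56, 38, 48, 58, 58, 57, 52, 86, 87, 86, 86, 86, 86, 86, 85]
[ 0.47002932 -0.31323612  0.2027325 ]
```

```bash
python3 -c "
from cell import env
print(env.sign_off())"
```

```text
the job is handed in; nothing more can be done
None
```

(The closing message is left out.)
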